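# Turn the spray extractor's dial up four clicks and start it

## Robot

A 6-joint arm with a two-finger parallel gripper is mounted at the origin on the work surface. World frame = base frame: x ahead of the robot, y to its left, z up, the work surface at z = 0. Lengths are in m, angles in rad, forces in N, time in s.
With the tool pointing down it reaches from about 0.35 to 0.8 m from the base axis. Payload 7.3 kg.
Tool frame: the origin (TCP) lies at the very end of the fingers, on their centre line; the grasp point (between the pads) lies 19 mm behind it (r.grip_depth is the distance from the TCP to the grasp point, in m); z points along the fingers, y is the direction in which the jaws open and shut (so a half turn about z gives the same grasp; the last joint's range is limited). The gripper opens to 85 mm and grips with 20 to 120 N. Pads are 22 mm wide; open, the fingers measure 114 mm over their backs; the gripper's body (76 mm by 85 mm) begins 54 mm behind the grasp point. The pads swing forward as they close: fully open they stand 13 mm farther back than shut.
Start: joints at [1.113, 0.342, 1.524, -0, 1.275, -0.146], TCP at [0.161, 0.5, 0.201] pointing down, gripper open.
Joint ranges: [-2.53, 2.53], [-0.77, 2.02], [0.04, 2.7], [-1, 4.14], [0.28, 2.66], [-3.11, 3.11]. Speed limits (rad/s): [2.57, 2.57, 3.14, 3.14, 3.14, 3.14].

## Interface

Orientations are given as a unit quaternion [w, x, y, z].
In Python, from plant import r, grab_frame, job gives the robot as it stands.
- The arm moves only by the tool apply_moves, never from a script. Its argument "moves" is a list that holds one entry, the list of rows, each a list of 7 numbers: the opening, from 0 (shut) to 1 (fully open), then the shift along the world's x, y, z in m, then the turn, a rotation vector about the world's x, y, z in degrees. In form: [[[fingers, x, y, z, wx, wy, wz], ...]]. A call has exactly 5 rows; each row is the pose to reach, as a shift and turn from the pose measured when the call began; what a row does not reach only later rows make up. A row lasts 1/10 s, in which the tool goes at most 50 mm and 8.59 degrees, less where a joint would pass 70% of its speed; a pose out of reach is approached as far as the arm can. A call with a gripper value outside its range is refused whole. The fingers move at their own pace and stop on an object; "force" is the grip in N (left out, the last holds). Time passes only in rows, so rows that repeat a pose let the fingers close, or fill a call up. It gives the time, the measured TCP pose, the force and the opening at its end, in the units of the state.
- r.sense(): the state, without advancing time (a new reading comes with each control period).
- grab_frame(name): name is "side" or "top"; returns a dict with "img" (400x640x3 uint8, red, green, blue), "depth" (400x640 float32, m along the optical axis (not along the pixel's ray), 0 where there is no reading), "vfov" (degrees; the focal length in pixels is half the picture's height over the tangent of half this angle, whatever the lens; pixels are square), "cx", "cy" (the principal point, pixels), "k1" (the pictures are not rectified: a ray, as slopes to the right and down, at radius r is drawn at 1 + k1 r^2 times it, then the intrinsics apply), "T" (4x4, takes a point from camera to world coordinates). Camera axes: x right, y down, z forward; pixel columns grow to the right and rows downward; lengths in m; the calibration is good to about 2 mm. A picture is of the moment at which its call begins.
- job.hand_in(): hands the job in, once; it reports no verdict.
The state is a dict: "t": time; "joints": joint angles; "joint_vel": joint speeds; "effort": joint torques, N m; "tcp_pos": TCP position; "eef_rot": TCP orientation; "force": force on the tool from outside, world axes, zero at the start; "ft_torque": the same for the moment, N m; "finger_gap": finger opening in m.
Only numpy, scipy, OpenCV 4.12 (cv2) and the standard library are available. Lean on these libraries where they do the work, as an engineer would, in place of code of your own. Each camera call takes 0.05 s, during which the arm holds its last target.

## Task

Get the extractor ready for varnishing a canvas: put a fingertip in the notch of the big blue fan dial and push it round clockwise (seen from above) by exactly four clicks from where it stands, never on into a fifth, gently and without gripping it. Only then press the green start button right down with a fingertip and let it come up again. Leave the jars, brushes and everything else where they are, and finish clear of everything.

Things in the scene. Friction and masses are not known exactly. Their poses are not given: they have to be found in the camera images.
- dial (a joint): fan dial's angle in rad, growing clockwise seen from above. Ten click-stops 24 degrees (0.419 rad) apart: 0, 0.419, ... 3.770; it starts in one of the first four; end stops just outside the first and last. Past half-way between stops it snaps on into the next; released before that it springs back. A click takes about 3 to 5 N at the notch; hardly any other friction
- extractor: the extractor unit: grey box 200 x 270 mm, fixed to the table, its deck (top face) 75 mm above the table; origin: centre of its underside, own x axis points away from the robot at yaw 0, y to the robot's left. On its deck the dial with black scale marks and the green button
- dial_axis (a point): on the dial's upright axis, level with its top face, 28 mm above the deck. The dial is a blue disc 112 mm across and 22 mm thick with a white pointer line on top and one finger notch in its rim, on a thin white base plate that turns with it
- dial_notch (a point): middle of the finger notch, 45 mm from the dial's axis, straight opposite the pointer, 11 mm above the notch's floor (the white base plate, 6 mm above the deck). The notch is open above and outwards, about 62 mm wide here, and goes in to a round hub 24.5 mm from the axis; its two side walls are 22 mm tall, some 43 degrees round the axis to either side. Turns with the dial
- dial_pointer (a point): outer end of the white pointer line on the dial's top face, 50 mm from the axis, straight opposite the notch; turns with the dial
- start (a joint): travel of the green start button in m: 0 up, 0.006 fully down; a spring brings it back up, fully down takes about 5 N
- start_top (a point): centre of the top face of the green start button (30 mm across, in a black housing), on the deck to the left of the dial, 141 mm from the dial's axis; moves down with it
- paint_jar: bystander: small red paint jar, 40 mm across, 50 mm tall, standing on the unit's deck behind the start button, about 105 mm from it; origin: centre of its underside
- glaze_jar: bystander: amber jar with black cap, 48 mm across, 65 mm tall, on the table to the left of the unit; origin: centre of its underside
- brush_a: bystander: paint brush with teal handle, 200 mm long, 20 mm thick, lying on the table to the right of the unit; origin: middle of its underside
- water: bystander: clear water bottle, 64 mm across, 190 mm tall, at the far left; origin: centre of its underside
- rinse_mug: bystander: white mug, 80 mm across, 90 mm tall, at the left; origin: centre of its underside
- brush_b: bystander: paint brush with red handle, 200 mm long, lying at the left; origin: middle of its underside
- palette_knife: bystander: palette knife with dark wooden handle, 200 mm long, lying at the far right; origin: middle of its underside
- paint_plate: bystander: white plate, 200 mm across, 20 mm tall, at the right; origin: centre of its underside

How it is judged:
On the way, in this order (a step that is already met when the one before it is completed fails the run):
1. the dial has been turned four clicks clockwise from its start and rests there (distance of dial_pointer from where it was at the start of the episode between 0.07 and 0.0784 m and velocity of joint dial between -0.15 and 0.15 rad/s), for 0.3 s.
2. the start button is pressed right down (value of joint start above 0.0048 m), for 0.05 s.
At the end, for the whole second after the job is handed in: the dial rests in the fourth click-stop clockwise from where it started (within 0.3 of a click), the button has been pressed and is up again, every bystander is within 25 mm of its start (distance of dial_pointer from where it was at the start of the episode between 0.07 and 0.0784 m and velocity of joint dial between -0.05 and 0.05 rad/s and value of joint start below 0.0015 m and not (distance of any of paint_jar, glaze_jar, brush_a, water, rinse_mug, brush_b, palette_knife, paint_plate from where it was at the start of the episode above 0.025 m)); the robot touches nothing.
It fails at once if the dial went on towards the fifth click (more than 4.6 clicks from the start) (distance of dial_pointer from where it was at the start of the episode above 0.0821 m).
It fails at once if the start button was pressed while the dial was not four clicks on (value of joint start above 0.003 m and not (distance of dial_pointer from where it was at the start of the episode between 0.07 and 0.0784 m)).
It fails at once if the dial was handled roughly or squeezed (over 25 N) (contact force between the fingers and dial above 25 N).
It fails at once if a bystander was moved or lifted by more than 25 mm (distance of any of paint_jar, glaze_jar, brush_a, water, rinse_mug, brush_b, palette_knife, paint_plate from where it was at the start of the episode above 0.025 m).
It also fails if it takes over 64 s, if anything falls off the work surface, if the arm or the gripper's body presses on something with over 40 N, if the wrist force passes 120 N, or if a joint passes its speed limit or range.

## Working session

There is one attempt and no reset: what is moved stays moved. The work goes in short steps, Python scripts to look and compute and a tool call to move; the robot and the scene stay as the last step left them, time stands still between calls to the robot, and variables do not carry over. Pictures are saved under pics/ and viewed, and the job is handed in when it is done.

Besides the shell and the picture viewer there is one more tool, called as a command line: name --argument value ..., lists and objects as JSON in quotes. apply_moves: Moves the arm, as the interface text tells. Its arguments: {"type":"object","properties":{"moves":{"type":"array"},"force":{"type":"number"}},"required":["moves"]}

```bash
mkdir -p pics; ls; cat > h.py <<'E'
import numpy as np, cv2
from plant import r, grab_frame, job
def K(f):
    h=f["img"].shape[0]; fl=h/2/np.tan(np.radians(f["vfov"])/2); return fl
def cloud(f):
    fl=K(f); h,w=f["depth"].shape
    u,v=np.meshgrid(np.arange(w),np.arange(h))
    return unp(f,u,v,f["depth"])
def unp(f,u,v,d):
    fl=K(f); xd=(np.asarray(u)-f["cx"])/fl; yd=(np.asarray(v)-f["cy"])/fl
    x,y=xd.copy(),yd.copy()
    for _ in range(30):
        s=1+f["k1"]*(x*x+y*y); x=xd/s; y=yd/s
    P=np.stack([x*d,y*d,d*np.ones_like(x)],-1)
    return P@f["T"][:3,:3].T+f["T"][:3,3]
def proj(f,p):
    q=(np.asarray(p,float)-f["T"][:3,3])@f["T"][:3,:3]
    x,y=q[...,0]/q[...,2],q[...,1]/q[...,2]; s=1+f["k1"]*(x*x+y*y); fl=K(f)
    return np.stack([x*s*fl+f["cx"],y*s*fl+f["cy"]],-1)
def save(n,img): cv2.imwrite("pics/"+n,cv2.cvtColor(np.ascontiguousarray(img),cv2.COLOR_RGB2BGR))
E
python3 - <<'E'
from h import *
print(r.sense())
for n in("top","side"):
    f=grab_frame(n); save(n+"0.png",f["img"]); np.save(n+"0.npy",f,allow_pickle=True)
    print(n,f["vfov"],f["k1"],f["T"].round(3).tolist())
E
```

```text
pics
{'t': 0.0, 'joints': array([ 1.11295966e+00,  3.42723639e-01,  1.52501277e+00,  8.14510192e-06,
        1.27538343e+00, -1.46007116e-01]), 'joint_vel': array([ 0.00040814, -0.00057407,  0.00035493, -0.00077935,  0.00052525,
       -0.00064759]), 'effort': array([ 1.71970492e-03, -4.33695495e+01, -2.46006203e+01, -1.00471175e-05,
        8.01317976e-03,  2.89544585e-05]), 'tcp_pos': array([0.16085373, 0.4992894 , 0.20022699]), 'eef_rot': array([-2.30778196e-04,  1.55284971e-01,  9.87869422e-01, -7.27896303e-04]), 'force': array([-0.16041513,  0.47802569, -0.58484398]), 'ft_torque': array([ 0.05014384, -0.07117786, -0.0299766 ]), 'finger_gap': 0.08542874286476528}
top 44.16092082837775 -0.1357863333701539 [[-0.044, -0.973, 0.226, 0.206], [-0.999, 0.043, -0.01, 0.018], [0.001, -0.226, -0.974, 1.536], [0.0, 0.0, 0.0, 1.0]]
side 46.51920098470246 -0.003474853485090151 [[-0.988, -0.082, 0.132, 0.366], [-0.154, 0.631, -0.76, 1.004], [-0.021, -0.771, -0.636, 0.942], [0.0, 0.0, 0.0, 1.0]]
```

View pics/top0.png

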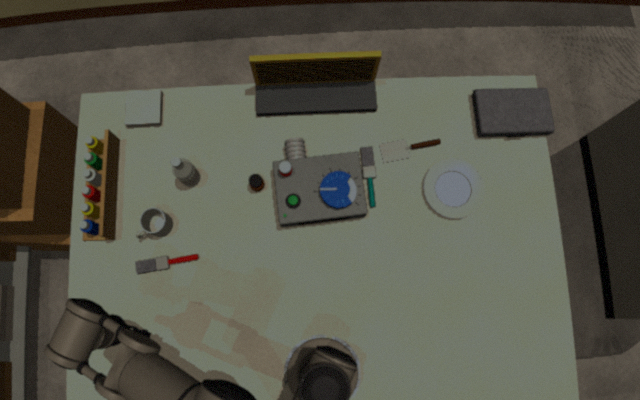

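View pics/side0.png

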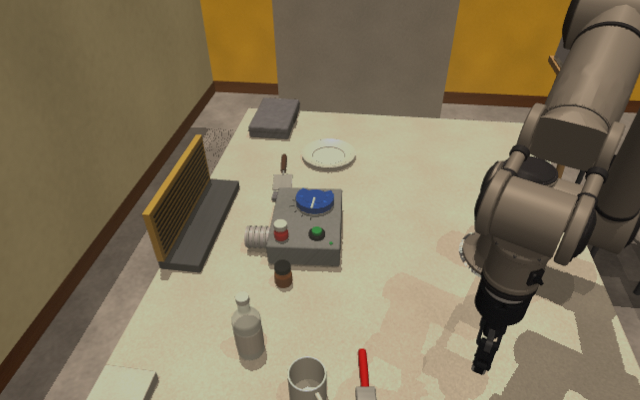

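```bash
python3 - <<'E'
from h import *
f=np.load("top0.npy",allow_pickle=True).item(); g=np.load("side0.npy",allow_pickle=True).item()
a=f["img"][140:235,240:390]; save("topz.png",cv2.resize(a,None,fx=5,fy=5,interpolation=cv2.INTER_CUBIC))
b=g["img"][175:295,230:360]; save("sidez.png",cv2.resize(b,None,fx=5,fy=5,interpolation=cv2.INTER_CUBIC))
for n,F in(("top",f),("side",g)):
    hsv=cv2.cvtColor(F["img"],cv2.COLOR_RGB2HSV); C=cloud(F)
    roi=np.zeros(hsv.shape[:2],bool)
    if n=="top": roi[140:235,240:390]=1
    else: roi[175:295,230:360]=1
    for nm,lo,hi in(("blue",100,125),("green",50,75)):
        m=(hsv[...,0]>=lo)&(hsv[...,0]<=hi)&(hsv[...,1]>120)&(hsv[...,2]>50)&roi
        P=C[m]; v,u=np.nonzero(m)
        print(n,nm,m.sum(),u.mean(),v.mean(),np.median(P,0).round(4),P.min(0).round(3),P.max(0).round(3))
        if nm=="blue":
            T=P[np.abs(P[:,2]-np.percentile(P[:,2],70))<.006]
            c,ra=cv2.minEnclosingCircle(T[:,:2].astype(np.float32)); print("circle",c,ra,np.median(T[:,2]))
    for nm,lo,hi in(("deck",.06,.09),):
        m=roi&(C[...,2]>lo)&(C[...,2]<hi); P=C[m]
        print("deck",cv2.minAreaRect(P[:,:2].astype(np.float32)),np.median(P[:,2]))
E
```

```text
top blue 846 335.89952718676125 189.29314420803783 [ 0.5381 -0.0682  0.1021] [ 0.206 -0.108  0.075] [0.604 0.018 1.536]
circle (0.542277455329895, -0.07231660932302475) 0.056882426142692566 0.10233877643711042
top green 85 292.3411764705882 199.91764705882352 [0.5164 0.0655 0.0956] [0.473 0.051 0.074] [0.533 0.092 0.107]
deck ((0.5857741236686707, 0.02510818839073181), (0.2674596905708313, 0.3511342406272888), 4.167781829833984) 0.07359310622817439
side blue 543 314.16390423572744 198.0902394106814 [ 0.5389 -0.0617  0.105 ] [ 0.488 -0.105  0.1  ] [ 0.596 -0.014  0.11 ]
circle (0.5416780710220337, -0.06825312227010727) 0.05558444932103157 0.10499959005010179
side green 54 317.462962962963 230.74074074074073 [0.515  0.0713 0.0986] [0.472 0.057 0.076] [0.528 0.097 0.103]
deck ((0.5899652242660522, 0.02658596634864807), (0.2705681025981903, 0.3554565906524658), 4.3896803855896) 0.07642184088532489
```

View pics/topz.png

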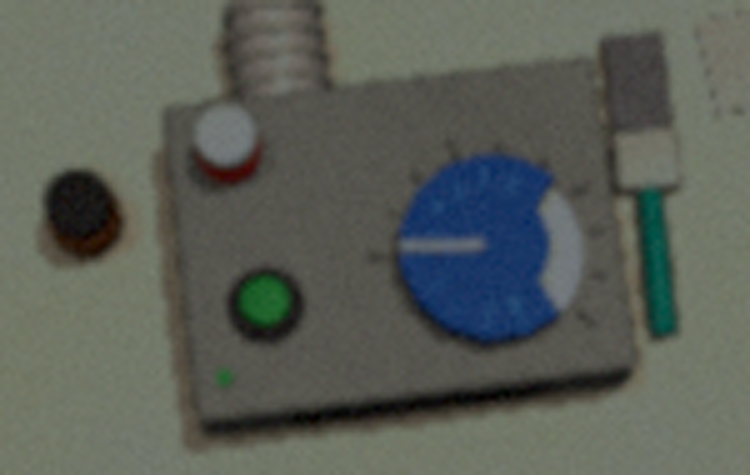

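View pics/sidez.png

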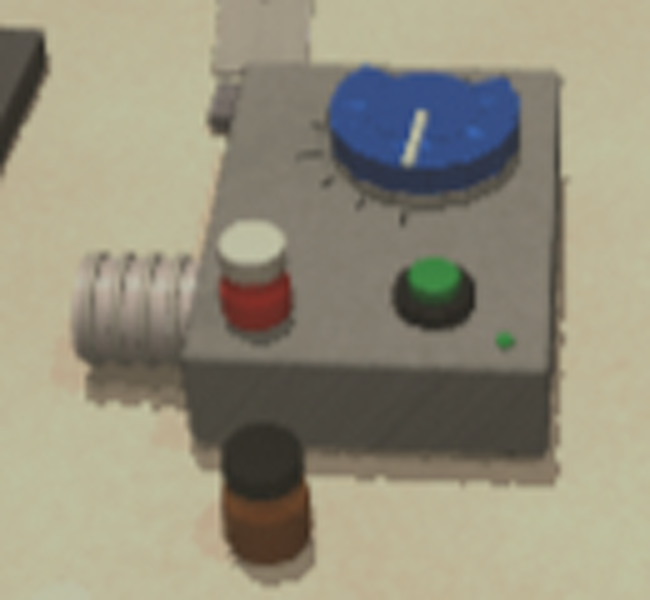

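```bash
cat >> h.py <<'E'
def ptr(f,c=(0.542,-0.070),z=0.103):
    h,w=f["depth"].shape
    u,v=np.meshgrid(np.arange(w),np.arange(h)); 
    A=unp(f,u,v,1.0)-f["T"][:3,3]; o=f["T"][:3,3]
    P=o+A*((z-o[2])/A[...,2])[...,None]
    d=P[...,:2]-np.array(c); rr=np.hypot(d[...,0],d[...,1]); an=np.degrees(np.arctan2(d[...,1],d[...,0]))
    hsv=cv2.cvtColor(f["img"],cv2.COLOR_RGB2HSV).astype(int)
    return P,rr,an,hsv
E
python3 - <<'E'
from h import *
for n in("top","side"):
    f=np.load(n+"0.npy",allow_pickle=True).item()
    P,rr,an,hsv=ptr(f)
    blue=(hsv[...,0]>100)&(hsv[...,0]<125)&(hsv[...,1]>120)
    m=(rr<.05)&(hsv[...,1]<110)
    v,u=np.nonzero(m); 
    lab=m.astype(np.uint8); k,L,st,ce=cv2.connectedComponentsWithStats(lab)
    for i in range(1,k):
        q=P[L==i][:,:2]; 
        if len(q)<4: continue
        vx,vy,x0,y0=cv2.fitLine(q.astype(np.float32),cv2.DIST_L2,0,.01,.01).ravel()
        print(n,len(q),q.mean(0).round(4),"dir",np.degrees(np.arctan2(vy,vx)),"ang",np.degrees(np.arctan2(*(q.mean(0)-[.542,-.07])[::-1])),'rmax',rr[L==i].max())
    # blue extent at top plane
    q=P[blue&(rr<.07)][:,:2]; print(q.min(0),q.max(0))
E
```

```text
top 93 [ 0.5408 -0.1099] dir -1.5343503 ang -91.77282410217308 rmax 0.04992755252164398
top 47 [ 0.5435 -0.044 ] dir -88.76689 ang 86.65411860828304 rmax 0.04813047178935374
[ 0.48398159 -0.10831738] [ 0.5976814  -0.01832529]
side 65 [ 0.5415 -0.109 ] dir -1.1147659 ang -90.75100839498344 rmax 0.04980096407920036
side 33 [ 0.5432 -0.045 ] dir 88.8481 ang 87.29623398058821 rmax 0.0495944045657317
[ 0.48802232 -0.10308423] [ 0.59657534 -0.01479852]
```

apply_moves --moves '[[[0,0.02,-0.035,0.02,0,0,-7],[0,0.042,-0.07,0.04,0,0,-14],[0,0.065,-0.107,0.05,0,0,-21],[0,0.09,-0.148,0.05,0,0,-28],[0,0.115,-0.187,0.05,0,0,-35]]]'

```text
t: 0.6
tcp_pos: [0.2763, 0.3107, 0.2504]
eef_rot: [-0.0, 0.447, 0.895, -0.0]
force: [0.8, -0.7, 0.5]
finger_gap: 0.0123
```

apply_moves --moves '[[[0,0.025,-0.04,0,0,0,-7],[0,0.05,-0.081,0,0,0,-14],[0,0.075,-0.122,0,0,0,-21],[0,0.1,-0.163,0,0,0,-28],[0,0.125,-0.203,0,0,0,-35]]]'

```text
t: 1.1
tcp_pos: [0.4017, 0.1058, 0.2504]
eef_rot: [-0.0, 0.697, 0.717, -0.0]
force: [1.6, 0.9, -0.5]
finger_gap: 0.0001
```

apply_moves --moves '[[[0,0.025,-0.04,0,0,0,-1],[0,0.052,-0.083,0,0,0,-2],[0,0.079,-0.127,0,0,0,-4],[0,0.108,-0.175,0,0,0,-4],[0,0.138,-0.223,-0.02,0,0,-4]]]'

```text
t: 1.6
tcp_pos: [0.5322, -0.105, 0.2368]
eef_rot: [0.001, 0.722, 0.692, 0.001]
force: [0.6, 0.0, 0.3]
finger_gap: 0.0
```

```bash
python3 - <<'E'
from h import *
s=r.sense(); print(s["t"],s["tcp_pos"],s["eef_rot"],s["joints"],s["force"])
for n in("top","side"):
    f=grab_frame(n); np.save(n+"1.npy",f,allow_pickle=True)
    p=proj(f,s["tcp_pos"]); print(n,p)
    a=f["img"][130:260,230:400] if n=="top" else f["img"][100:260,220:400]
    save(n+"1.png",cv2.resize(a,None,fx=3.5,fy=3.5,interpolation=cv2.INTER_CUBIC))
E
```

```text
1.6 [ 0.53220851 -0.10502429  0.2368434 ] [1.06537686e-03 7.22064306e-01 6.91824914e-01 5.40312265e-04] [-3.36137962e-01  3.47712144e-01  1.41503510e+00 -3.13698669e-06
  1.37645629e+00 -2.93369112e-01] [0.63336914 0.03746541 0.30678774]
top [352.47248457 180.54473175]
side [318.92337065 151.72732425]
```

View pics/side1.png

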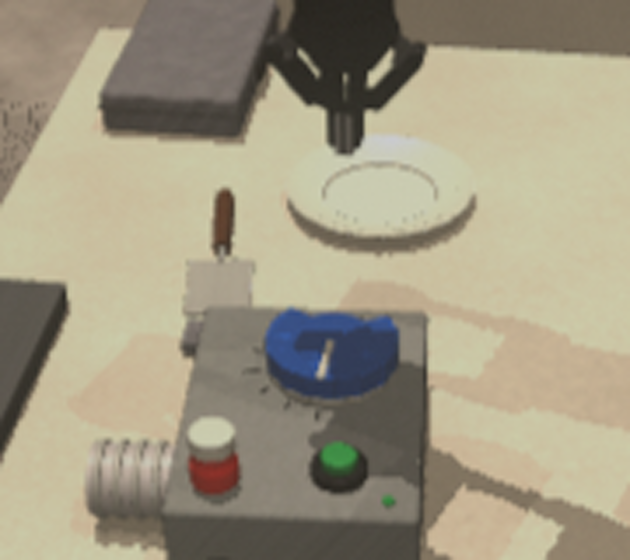

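View pics/top1.png

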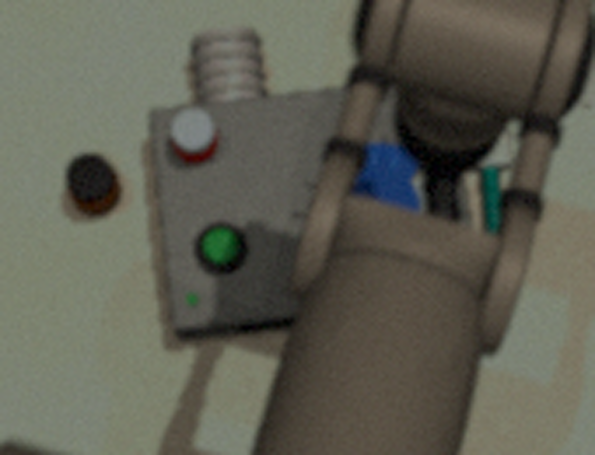

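apply_moves --moves '[[[0,0.008,-0.012,-0.03,0,0,0],[0,0.008,-0.012,-0.07,0,0,0],[0,0.008,-0.012,-0.105,0,0,0],[0,0.008,-0.012,-0.117,0,0,0],[0,0.008,-0.012,-0.117,0,0,0]]]'

```text
t: 2.2
tcp_pos: [0.5384, -0.1184, 0.114]
eef_rot: [-0.004, 0.723, 0.69, -0.003]
force: [0.2, 0.0, 0.6]
finger_gap: -0.0
```

```bash
python3 - <<'E'
from h import *
s=r.sense(); print(s["t"],s["tcp_pos"],s["force"])
for n in("side",):
    f=grab_frame(n); np.save(n+"2.npy",f,allow_pickle=True)
    p=proj(f,s["tcp_pos"]); print(n,p,(p-[220,100])*3.5)
    a=f["img"][100:260,220:400]
    save(n+"2.png",cv2.resize(a,None,fx=3.5,fy=3.5,interpolation=cv2.INTER_CUBIC))
E
```

```text
2.2 [ 0.53841067 -0.11836709  0.11401842] [0.16344553 0.03280569 0.5969519 ]
side [317.9565462 183.9952253] [342.8479117  293.98328854]
```

View pics/side2.png

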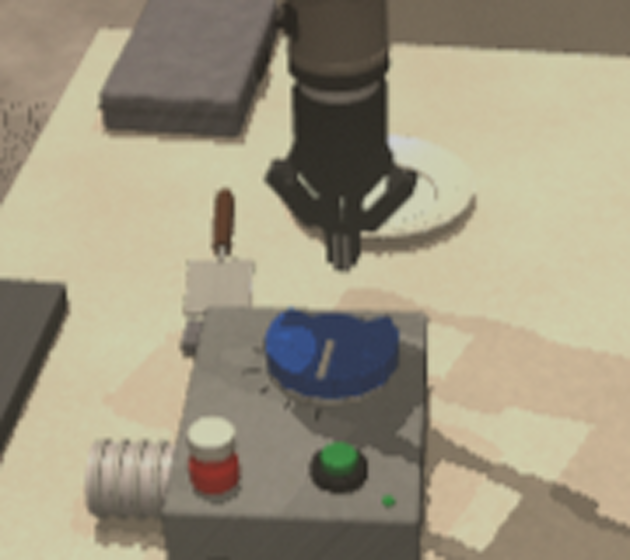

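```bash
python3 - <<'E'
from h import *
f=np.load("side2.npy",allow_pickle=True).item(); C=cloud(f)
for v in range(160,192,2): print(v,[tuple((C[v,u]*1000).round().astype(int)) for u in (314,318,321)], f["img"][v,318])
save("side2z.png",cv2.resize(f["img"][150:215,290:345],None,fx=9,fy=9,interpolation=cv2.INTER_NEAREST))
E
```

```text
160 [(np.int64(547), np.int64(-105), np.int64(208)), (np.int64(536), np.int64(-107), np.int64(207)), (np.int64(526), np.int64(-99), np.int64(213))] [56 54 46]
162 [(np.int64(547), np.int64(-107), np.int64(200)), (np.int64(535), np.int64(-105), np.int64(202)), (np.int64(527), np.int64(-105), np.int64(203))] [55 53 45]
164 [(np.int64(547), np.int64(-107), np.int64(193)), (np.int64(535), np.int64(-102), np.int64(197)), (np.int64(527), np.int64(-107), np.int64(194))] [51 48 41]
166 [(np.int64(548), np.int64(-108), np.int64(185)), (np.int64(536), np.int64(-106), np.int64(188)), (np.int64(527), np.int64(-106), np.int64(188))] [55 52 46]
168 [(np.int64(548), np.int64(-112), np.int64(175)), (np.int64(536), np.int64(-106), np.int64(181)), (np.int64(527), np.int64(-105), np.int64(182))] [89 84 74]
170 [(np.int64(548), np.int64(-111), np.int64(169)), (np.int64(536), np.int64(-110), np.int64(171)), (np.int64(528), np.int64(-112), np.int64(170))] [90 84 74]
172 [(np.int64(548), np.int64(-110), np.int64(163)), (np.int64(536), np.int64(-104), np.int64(168)), (np.int64(528), np.int64(-111), np.int64
[... 738 characters left out ...]
t64(5)), (np.int64(553), np.int64(-282), np.int64(2))] [204 199 166]
184 [(np.int64(575), np.int64(-268), np.int64(3)), (np.int64(561), np.int64(-268), np.int64(4)), (np.int64(551), np.int64(-271), np.int64(2))] [194 177 148]
186 [(np.int64(573), np.int64(-254), np.int64(4)), (np.int64(560), np.int64(-259), np.int64(2)), (np.int64(550), np.int64(-261), np.int64(1))] [195 175 146]
188 [(np.int64(555), np.int64(-142), np.int64(80)), (np.int64(543), np.int64(-149), np.int64(76)), (np.int64(533), np.int64(-146), np.int64(79))] [170 155 132]
190 [(np.int64(547), np.int64(-97), np.int64(107)), (np.int64(536), np.int64(-101), np.int64(105)), (np.int64(526), np.int64(-99), np.int64(107))] [56 65 90]
```

View pics/side2z.png

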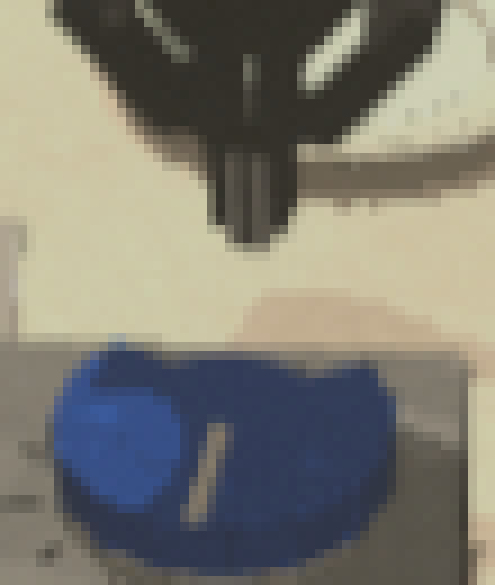

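```bash
python3 - <<'E'
from h import *
s=r.sense(); print(s["t"],s["tcp_pos"],s["force"],abs(s["joint_vel"]).max(),s["finger_gap"])
f=grab_frame("side"); np.save("side3.npy",f,allow_pickle=True)
C=cloud(f); p=proj(f,s["tcp_pos"]); print(p)
for v in range(166,192,1): print(v,(C[v,318]*1000).round(), f["img"][v,318])
save("side3z.png",cv2.resize(f["img"][150:215,290:345],None,fx=9,fy=9,interpolation=cv2.INTER_NEAREST))
E
```

```text
2.25 [ 0.53964388 -0.11884437  0.11580451] [0.61195166 0.24593779 0.32748233] 0.03558252718303994 5.368668154643992e-05
[317.56714679 183.39257258]
166 [ 536. -109.  185.] [68 64 56]
167 [ 536. -107.  183.] [86 81 72]
168 [ 536. -109.  179.] [92 86 77]
169 [ 536. -109.  175.] [92 87 77]
170 [ 536. -109.  171.] [91 87 78]
171 [ 537. -111.  166.] [92 87 77]
172 [ 536. -105.  167.] [91 86 76]
173 [ 536. -104.  164.] [91 85 76]
174 [ 537. -112.  155.] [91 86 77]
175 [ 536. -109.  154.] [92 87 77]
176 [ 536. -107.  152.] [105 101  88]
177 [ 568. -312.    1.] [173 168 141]
178 [ 566. -302.    4.] [205 200 166]
179 [ 566. -298.    3.] [204 197 165]
180 [ 565. -295.    1.] [205 199 165]
181 [ 564. -286.    3.] [204 200 166]
182 [ 564. -285.   -0.] [205 199 165]
183 [ 562. -271.    6.] [198 185 154]
184 [ 562. -269.    3.] [193 174 145]
185 [ 561. -264.    3.] [194 174 146]
186 [ 560. -258.    3.] [195 175 147]
187 [ 559. -250.    4.] [196 176 148]
188 [ 543. -149.   76.] [170 155 133]
189 [ 536. -102.  107.] [108 105 105]
190 [535. -98. 106.] [56 66 90]
191 [535. -98. 103.] [52 61 88]
```

View pics/side3z.png

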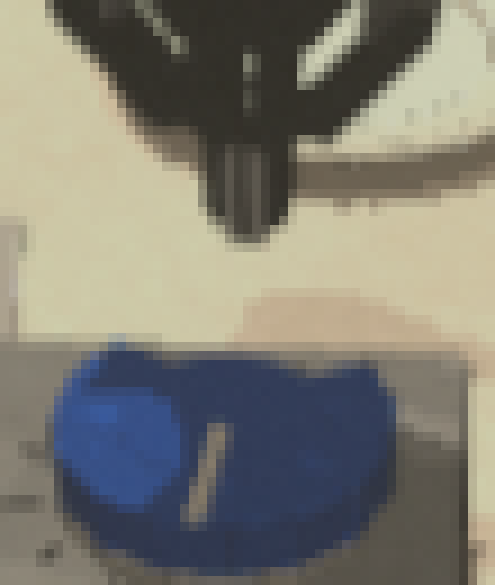

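```bash
python3 - <<'E'
from h import *
f=np.load("side0.npy",allow_pickle=True).item(); C=cloud(f)
print(proj(f,[.1608,.4993,.2002]))
for v in range(340,385,3): print(v,[tuple((C[v,u]*1000).round()) for u in (476,484,492)])
f=np.load("side1.npy",allow_pickle=True).item(); C=cloud(f)
print(proj(f,[.5322,-.105,.2368]))
for v in range(132,152,2): print(v,C[v,318].round(3))
E
```

```text
[477.23938901 363.48020763]
340 [(np.float64(189.0), np.float64(533.0), np.float64(313.0)), (np.float64(187.0), np.float64(558.0), np.float64(349.0)), (np.float64(175.0), np.float64(557.0), np.float64(348.0))]
343 [(np.float64(188.0), np.float64(535.0), np.float64(308.0)), (np.float64(188.0), np.float64(563.0), np.float64(347.0)), (np.float64(176.0), np.float64(562.0), np.float64(349.0))]
346 [(np.float64(103.0), np.float64(316.0), np.float64(0.0)), (np.float64(185.0), np.float64(560.0), np.float64(336.0)), (np.float64(177.0), np.float64(567.0), np.float64(347.0))]
349 [(np.float64(105.0), np.float64(326.0), np.float64(3.0)), (np.float64(186.0), np.float64(566.0), np.float64(337.0)), (np.float64(175.0), np.float64(567.0), np.float64(341.0))]
352 [(np.float64(191.0), np.float64(553.0), np.float64(310.0)), (np.float64(184.0), np.float64(564.0), np.float64(327.0)), (np.float64(174.0), np.float64(568.0), np.float64(335.0))]
355 [(np.float64(193.0), np.float64(564.0), np.float64(317.0)), (np.float64(183.0), np.float64(567.0), np.float64(324.0)), (np.float64(173.0), np.float64(569.0), np.f
[... 1210 characters left out ...]
(np.float64(77.0), np.float64(391.0), np.float64(0.0))]
379 [(np.float64(113.0), np.float64(405.0), np.float64(3.0)), (np.float64(95.0), np.float64(399.0), np.float64(-3.0)), (np.float64(78.0), np.float64(398.0), np.float64(1.0))]
382 [(np.float64(114.0), np.float64(412.0), np.float64(2.0)), (np.float64(97.0), np.float64(409.0), np.float64(2.0)), (np.float64(79.0), np.float64(405.0), np.float64(-1.0))]
[318.92530054 151.74521725]
132 [ 0.533 -0.099  0.303]
134 [ 0.534 -0.101  0.296]
136 [ 0.533 -0.094  0.294]
138 [ 0.534 -0.101  0.284]
140 [ 0.533 -0.098  0.279]
142 [ 0.533 -0.097  0.273]
144 [ 0.596 -0.509  0.014]
146 [0.366 1.004 0.942]
148 [ 0.593 -0.487  0.01 ]
150 [ 0.59  -0.468  0.014]
```

apply_moves --moves '[[[0,0,0.001,-0.008,0,0,0],[0,0,0.001,-0.016,0,0,0],[0,0,0.001,-0.024,0,0,0],[0,0,0.001,-0.028,0,0,0],[0,0,0.001,-0.028,0,0,0]]]'

```text
t: 2.8
tcp_pos: [0.5399, -0.118, 0.088]
eef_rot: [-0.002, 0.723, 0.69, -0.002]
force: [-0.6, 0.3, -0.0]
finger_gap: 0.0004
```

```bash
python3 - <<'E'
from h import *
s=r.sense(); print(s["t"],s["tcp_pos"],s["force"],abs(s["joint_vel"]).max(),s["finger_gap"])
f=grab_frame("side"); np.save("side4.npy",f,allow_pickle=True)
C=cloud(f); p=proj(f,s["tcp_pos"]); print(p)
for v in range(176,198,1): print(v,(C[v,318]*1000).round(), f["img"][v,318])
save("side4z.png",cv2.resize(f["img"][150:215,290:345],None,fx=9,fy=9,interpolation=cv2.INTER_NEAREST))
E
```

```text
2.8 [ 0.53991218 -0.11798372  0.08802804] [-0.59410978  0.30820221 -0.01472337] 0.015853530777297082 0.0003975372581388784
[317.55501821 190.92700668]
176 [ 536. -108.  151.] [91 86 77]
177 [ 536. -104.  150.] [91 86 77]
178 [ 537. -111.  142.] [92 87 77]
179 [ 537. -109.  139.] [91 86 77]
180 [ 537. -108.  136.] [91 86 77]
181 [ 536. -107.  133.] [92 87 78]
182 [ 536. -106.  130.] [91 86 77]
183 [ 537. -109.  125.] [91 86 77]
184 [ 562. -272.    1.] [123 115  98]
185 [ 561. -266.    1.] [175 159 134]
186 [ 560. -258.    3.] [195 176 148]
187 [ 559. -250.    5.] [196 176 148]
188 [ 543. -149.   76.] [170 154 132]
189 [ 537. -106.  105.] [107 104 104]
190 [ 536. -100.  105.] [55 65 90]
191 [ 536. -100.  102.] [50 61 88]
192 [534. -89. 106.] [50 60 88]
193 [534. -85. 106.] [50 61 88]
194 [533. -81. 105.] [51 61 88]
195 [532. -73. 107.] [50 60 88]
196 [531. -69. 107.] [50 60 88]
197 [530. -64. 107.] [50 60 88]
```

View pics/side4z.png

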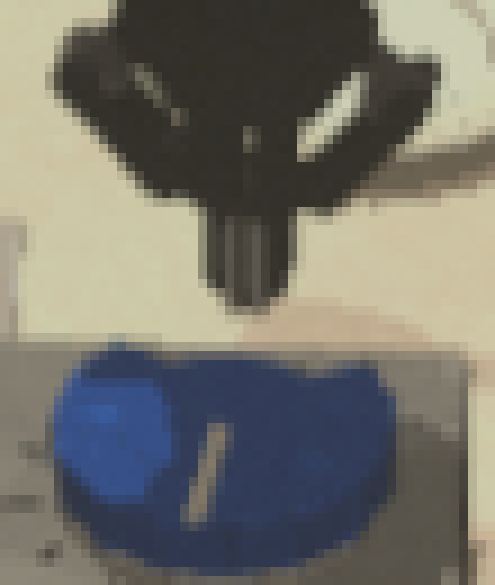

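apply_moves --moves '[[[0,0,0,-0.003,0,0,0],[0,0,0,-0.005,0,0,0],[0,0,0,-0.007,0,0,0],[0,0,0,-0.008,0,0,0],[0,0,0,-0.009,0,0,0]]]'

```text
t: 3.35
tcp_pos: [0.5402, -0.1181, 0.0794]
eef_rot: [-0.001, 0.723, 0.69, -0.001]
force: [-0.3, -0.1, 0.4]
finger_gap: 0.0001
```

apply_moves --moves '[[[0,0,0,-0.003,0,0,0],[0,0,0,-0.006,0,0,0],[0,0,0,-0.009,0,0,0],[0,0,0,-0.011,0,0,0],[0,0,0,-0.012,0,0,0]]]'

```text
t: 3.85
tcp_pos: [0.5401, -0.1181, 0.0671]
eef_rot: [-0.001, 0.723, 0.69, -0.001]
force: [-0.4, -0.4, 0.5]
finger_gap: 0.0004
```

```bash
python3 - <<'E'
from h import *
s=r.sense(); print(s["t"],s["tcp_pos"],s["force"],abs(s["joint_vel"]).max(),s["finger_gap"])
f=grab_frame("side"); np.save("side5.npy",f,allow_pickle=True)
C=cloud(f); p=proj(f,s["tcp_pos"]); print(p)
for v in range(180,198,1): print(v,(C[v,318]*1000).round(), f["img"][v,318])
save("side5z.png",cv2.resize(f["img"][150:215,290:345],None,fx=9,fy=9,interpolation=cv2.INTER_NEAREST))
E
```

```text
3.85 [ 0.54011574 -0.11807181  0.06709177] [-0.35105007 -0.35651344  0.50832202] 0.01994097660294839 0.0003842858310677327
[317.58011331 196.34244966]
180 [ 537. -111.  134.] [69 66 58]
181 [ 536. -105.  135.] [86 82 73]
182 [ 537. -110.  128.] [92 87 78]
183 [ 536. -105.  128.] [91 86 76]
184 [ 536. -106.  123.] [91 86 77]
185 [ 536. -106.  120.] [89 85 76]
186 [ 536. -104.  118.] [89 84 75]
187 [ 536. -105.  112.] [88 84 75]
188 [ 537. -110.  106.] [89 85 76]
189 [ 537. -106.  105.] [73 74 82]
190 [ 537. -105.  101.] [52 62 88]
191 [535. -95. 105.] [49 60 88]
192 [534. -90. 106.] [49 59 87]
193 [533. -85. 106.] [49 59 88]
194 [534. -85. 102.] [49 59 87]
195 [532. -76. 105.] [48 58 87]
196 [531. -69. 106.] [49 59 88]
197 [531. -67. 105.] [50 60 88]
```

View pics/side5z.png

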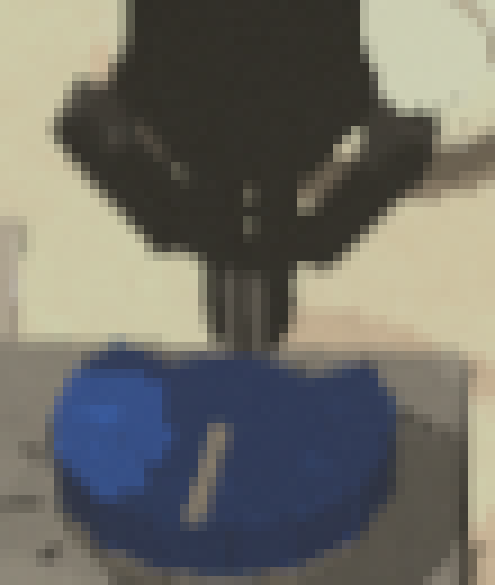

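apply_moves --moves '[[[0,0,0,-0.003,0,0,0],[0,0,0,-0.006,0,0,0],[0,0,0,-0.009,0,0,0],[0,0,0,-0.011,0,0,0],[0,0,0,-0.011,0,0,0]]]'

```text
t: 4.4
tcp_pos: [0.5399, -0.118, 0.0557]
eef_rot: [-0.002, 0.723, 0.69, -0.002]
force: [0.2, -0.3, -0.1]
finger_gap: -0.0002
```

```bash
cat >> h.py <<'E'
def plan(ths,c=(0.542,-0.070),rad=0.048,off=0.):
    s=r.sense(); p=s["tcp_pos"]; w,x,y,z=s["eef_rot"]; yaw=np.degrees(np.arctan2(2*(x*y+w*z),1-2*(y*y+z*z)))
    print("t",s["t"],p.round(4),"yaw",yaw.round(1),"th",np.degrees(np.arctan2(p[1]-c[1],p[0]-c[0])).round(1),"F",s["force"].round(1))
    for th in ths:
        a=np.radians(th); q=np.array(c)+rad*np.array([np.cos(a),np.sin(a)])-p[:2]
        print(th,q.round(4),"dz",round(0.056-p[2],4),"turn",round(th+180-yaw,1))
E
python3 -c "
from h import *
plan([-96,-100,-104,-108,-111])"
```

```text
t 4.4 [ 0.5399 -0.118   0.0557] yaw 87.3 th -92.5 F [ 0.2 -0.3 -0.1]
-96 [-0.0029  0.0002] dz 0.0003 turn -3.3
-100 [-0.0062  0.0007] dz 0.0003 turn -7.3
-104 [-0.0095  0.0014] dz 0.0003 turn -11.3
-108 [-0.0127  0.0023] dz 0.0003 turn -15.3
-111 [-0.0151  0.0032] dz 0.0003 turn -18.3
```

apply_moves --moves '[[[0,-0.003,0.0,0,0,0,-3],[0,-0.006,0.001,0,0,0,-7],[0,-0.0095,0.0015,0,0,0,-11],[0,-0.0125,0.0025,0,0,0,-15],[0,-0.015,0.003,0,0,0,-18]]]'

```text
t: 4.9
tcp_pos: [0.5248, -0.115, 0.0558]
eef_rot: [-0.002, 0.823, 0.568, -0.001]
force: [0.3, 0.2, 0.1]
finger_gap: 0.0001
```

```bash
cat >> h.py <<'E'
def pang(name="side",tag=None,z=0.103):
    f=grab_frame(name)
    P,rr,an,hsv=ptr(f,z=z)
    C=cloud(f)
    m=(rr<.053)&(hsv[...,1]<95)&(abs(C[...,2]-.104)<.012)
    # pointer: whitish on the blue
    k,L,st,ce=cv2.connectedComponentsWithStats(m.astype(np.uint8))
    for i in range(1,k):
        q=P[L==i][:,:2]
        if len(q)<8: continue
        vx,vy,x0,y0=cv2.fitLine(q.astype(np.float32),cv2.DIST_L2,0,.01,.01).ravel()
        print(name,len(q),q.mean(0).round(4),"dir",np.degrees(np.arctan2(vy,vx)).round(1),"ang",np.degrees(np.arctan2(*(q.mean(0)-[.542,-.07])[::-1])).round(1),'rmin/max',rr[L==i].min().round(3),rr[L==i].max().round(3))
    if tag: save(tag+".png",cv2.resize(f["img"][150:250,270:370],None,fx=5,fy=5,interpolation=cv2.INTER_CUBIC))
E
python3 -c "
from h import *
pang(tag='d1')
plan([-115,-119,-123,-126,-128])"
```

```text
side 51 [ 0.5292 -0.1088] dir -4.1 ang -108.3 rmin/max 0.035 0.053
side 39 [ 0.543  -0.0438] dir 88.9 ang 87.9 rmin/max 0.003 0.051
t 4.95 [ 0.5244 -0.1148  0.0558] yaw 69.1 th -111.4 F [-0.6  0.6 -0.1]
-115 [-0.0027  0.0013] dz 0.0002 turn -4.1
-119 [-0.0057  0.0029] dz 0.0002 turn -8.1
-123 [-0.0086  0.0046] dz 0.0002 turn -12.1
-126 [-0.0106  0.006 ] dz 0.0002 turn -15.1
-128 [-0.012  0.007] dz 0.0002 turn -17.1
```

View pics/d1.png

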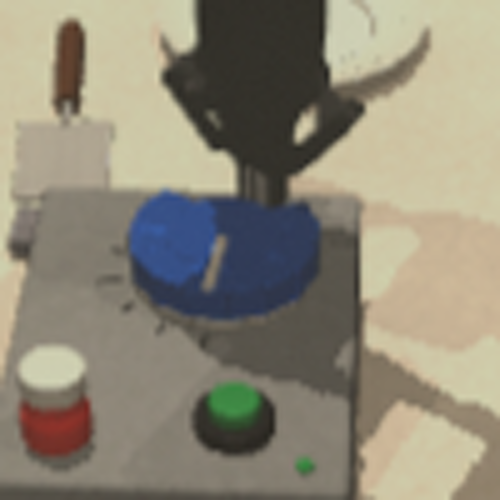

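apply_moves --moves '[[[0,-0.002,0.001,0,0,0,-3],[0,-0.004,0.002,0,0,0,-6],[0,-0.006,0.003,0,0,0,-8],[0,-0.0075,0.004,0,0,0,-10],[0,-0.0085,0.0045,0,0,0,-12]]]'

```text
t: 5.45
tcp_pos: [0.5166, -0.1108, 0.056]
eef_rot: [-0.001, 0.879, 0.477, -0.001]
force: [1.1, -1.3, 0.8]
finger_gap: 0.0003
```

```bash

python3 -c "
from h import *
pang(tag='d2')
plan([-126,-129,-132,-135,-138])"
```

```text
side 54 [ 0.5241 -0.1053] dir -8.9 ang -116.9 rmin/max 0.033 0.052
side 35 [ 0.5477 -0.0416] dir 82.1 ang 78.6 rmin/max 0.003 0.052
t 5.5 [ 0.5164 -0.1106  0.056 ] yaw 56.9 th -122.2 F [ 0.9 -0.7  0.5]
-126 [-0.0026  0.0018] dz -0.0 turn -2.9
-129 [-0.0046  0.0033] dz -0.0 turn -5.9
-132 [-0.0065  0.0049] dz -0.0 turn -8.9
-135 [-0.0083  0.0067] dz -0.0 turn -11.9
-138 [-0.0101  0.0085] dz -0.0 turn -14.9
```

apply_moves --moves '[[[0,-0.0025,0.002,0,0,0,-3],[0,-0.0045,0.0035,0,0,0,-6],[0,-0.0065,0.005,0,0,0,-9],[0,-0.0065,0.005,0,0,0,-9],[0,-0.0065,0.005,0,0,0,-9]]]'

```text
t: 6.0
tcp_pos: [0.51, -0.1056, 0.0561]
eef_rot: [-0.002, 0.913, 0.407, -0.001]
force: [-0.6, 0.1, 0.2]
finger_gap: 0.0001
```

```bash

python3 -c "
from h import *
pang(tag='d3')
plan([-136,-140,-144,-148,-151,-154,-156])"
```

```text
side 55 [ 0.5184 -0.1013] dir -22.3 ang -127.0 rmin/max 0.033 0.052
side 39 [ 0.5563 -0.0463] dir 66.2 ang 58.8 rmin/max 0.003 0.052
t 6.05 [ 0.51   -0.1057  0.0561] yaw 48.0 th -131.9 F [-0.1 -0.3  0.3]
-136 [-0.0026  0.0023] dz -0.0001 turn -4.0
-140 [-0.0048  0.0048] dz -0.0001 turn -8.0
-144 [-0.0069  0.0074] dz -0.0001 turn -12.0
-148 [-0.0088  0.0102] dz -0.0001 turn -16.0
-151 [-0.01    0.0124] dz -0.0001 turn -19.0
-154 [-0.0112  0.0146] dz -0.0001 turn -22.0
-156 [-0.0119  0.0161] dz -0.0001 turn -24.0
```

View pics/d3.png

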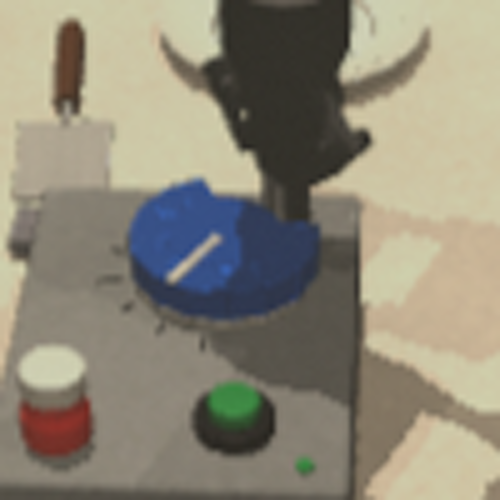

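apply_moves --moves '[[[0,-0.0035,0.0035,0,0,0,-6],[0,-0.006,0.006,0,0,0,-10],[0,-0.008,0.009,0,0,0,-14],[0,-0.0095,0.0115,0,0,0,-18],[0,-0.011,0.014,0,0,0,-21]]]'

```text
t: 6.55
tcp_pos: [0.4993, -0.0918, 0.0562]
eef_rot: [-0.002, 0.972, 0.233, -0.0]
force: [0.1, -1.1, 0.8]
finger_gap: -0.0
```

```bash

python3 -c "
from h import *
pang(tag='d4')
plan([-155,-158,-162,-166,-169,-172,-175,-178])"
```

```text
side 42 [ 0.5027 -0.0847] dir -49.7 ang -159.4 rmin/max 0.031 0.052
side 43 [ 0.5621 -0.0521] dir 51.1 ang 41.7 rmin/max 0.005 0.052
t 6.6 [ 0.4988 -0.0914  0.0561] yaw 26.9 th -153.7 F [0.2 1.  0.2]
-155 [-0.0003  0.0011] dz -0.0001 turn -1.9
-158 [-0.0013  0.0034] dz -0.0001 turn -4.9
-162 [-0.0025  0.0065] dz -0.0001 turn -8.9
-166 [-0.0034  0.0098] dz -0.0001 turn -12.9
-169 [-0.004   0.0122] dz -0.0001 turn -15.9
-172 [-0.0044  0.0147] dz -0.0001 turn -18.9
-175 [-0.0047  0.0172] dz -0.0001 turn -21.9
-178 [-0.0048  0.0197] dz -0.0001 turn -24.9
```

apply_moves --moves '[[[0,0,0.001,0,0,0,-2],[0,-0.001,0.002,0,0,0,-3],[0,-0.001,0.0025,0,0,0,-4],[0,-0.001,0.0025,0,0,0,-4],[0,-0.001,0.0025,0,0,0,-4]]]'

```text
t: 7.1
tcp_pos: [0.498, -0.0889, 0.0561]
eef_rot: [-0.002, 0.98, 0.199, -0.0]
force: [0.1, -0.1, 0.1]
finger_gap: -0.0001
```

```bash

python3 -c "
from h import *
pang(tag='d4b')
plan([-160,-164,-168,-172,-175,-178])"
```

```text
side 46 [ 0.5019 -0.0807] dir -58.4 ang -165.0 rmin/max 0.033 0.052
side 43 [ 0.565  -0.0553] dir 41.6 ang 32.6 rmin/max 0.005 0.052
t 7.15 [ 0.4979 -0.0889  0.0561] yaw 22.9 th -156.8 F [ 0.1 -0.7 -0.2]
-160 [-0.001   0.0025] dz -0.0001 turn -2.9
-164 [-0.0021  0.0057] dz -0.0001 turn -6.9
-168 [-0.0029  0.009 ] dz -0.0001 turn -10.9
-172 [-0.0035  0.0122] dz -0.0001 turn -14.9
-175 [-0.0037  0.0147] dz -0.0001 turn -17.9
-178 [-0.0039  0.0173] dz -0.0001 turn -20.9
```

View pics/d4b.png

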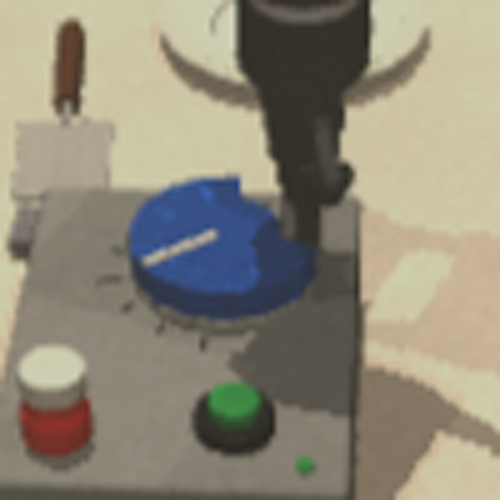

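apply_moves --moves '[[[0,-0.001,0.003,0,0,0,-4],[0,-0.002,0.007,0,0,0,-8],[0,-0.003,0.0105,0,0,0,-13],[0,-0.0035,0.014,0,0,0,-17],[0,-0.004,0.0175,0,0,0,-21]]]'

```text
t: 7.65
tcp_pos: [0.494, -0.0715, 0.0561]
eef_rot: [-0.002, 1.0, 0.015, 0.0]
force: [-0.4, -0.2, 0.1]
finger_gap: -0.0001
```

apply_moves --moves '[[[0,0,0.0005,0,0,0,-1],[0,0,0.001,0,0,0,-2],[0,0,0.001,0,0,0,-2],[0,0,0.001,0,0,0,-2],[0,0,0.001,0,0,0,-2]]]'

```text
t: 8.15
tcp_pos: [0.494, -0.0706, 0.0561]
eef_rot: [-0.002, 1.0, -0.002, 0.0]
force: [-0.2, -1.0, 0.1]
finger_gap: 0.0001
```

```bash

python3 -c "
from h import *
pang(tag='d5')
plan([-182,-185,-188,-191,-194,-197,-200,-202,-204])"
```

```text
side 41 [ 0.571 -0.066] dir 16.2 ang 7.9 rmin/max 0.008 0.052
side 36 [ 0.4998 -0.0575] dir 85.9 ang 163.5 rmin/max 0.031 0.053
t 8.2 [ 0.494  -0.0706  0.0561] yaw -0.2 th -179.3 F [-0.2  0.2  0.4]
-182 [0.     0.0023] dz -0.0001 turn -1.8
-185 [0.0002 0.0048] dz -0.0001 turn -4.8
-188 [0.0004 0.0073] dz -0.0001 turn -7.8
-191 [0.0009 0.0098] dz -0.0001 turn -10.8
-194 [0.0014 0.0122] dz -0.0001 turn -13.8
-197 [0.0021 0.0146] dz -0.0001 turn -16.8
-200 [0.0029 0.017 ] dz -0.0001 turn -19.8
-202 [0.0035 0.0186] dz -0.0001 turn -21.8
-204 [0.0041 0.0201] dz -0.0001 turn -23.8
```

View pics/d5.png

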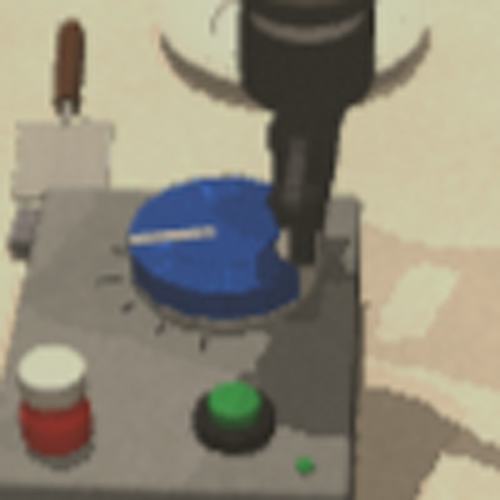

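apply_moves --moves '[[[0,0,0.005,0,0,0,-5],[0,0.0005,0.009,0,0,0,-9],[0,0.001,0.012,0,0,0,-13],[0,0.002,0.0145,0,0,0,-16],[0,0.0025,0.016,0,0,0,-18]]]'

```text
t: 8.7
tcp_pos: [0.4965, -0.0547, 0.0561]
eef_rot: [-0.002, 0.987, -0.159, 0.0]
force: [-1.1, -0.5, 0.3]
finger_gap: -0.0
```

```bash

python3 -c "
from h import *
pang(tag='d6')
plan([-200,-202,-204,-206])"
```

```text
side 31 [ 0.5721 -0.0712] dir 7.3 ang -2.3 rmin/max 0.008 0.053
side 41 [ 0.505  -0.0459] dir 59.7 ang 146.9 rmin/max 0.033 0.053
t 8.75 [ 0.4966 -0.0545  0.0561] yaw -18.4 th 161.2 F [0.7 1.1 0.4]
-200 [0.0003 0.0009] dz -0.0001 turn -1.6
-202 [0.0009 0.0025] dz -0.0001 turn -3.6
-204 [0.0016 0.004 ] dz -0.0001 turn -5.6
-206 [0.0023 0.0055] dz -0.0001 turn -7.6
```

View pics/d6.png

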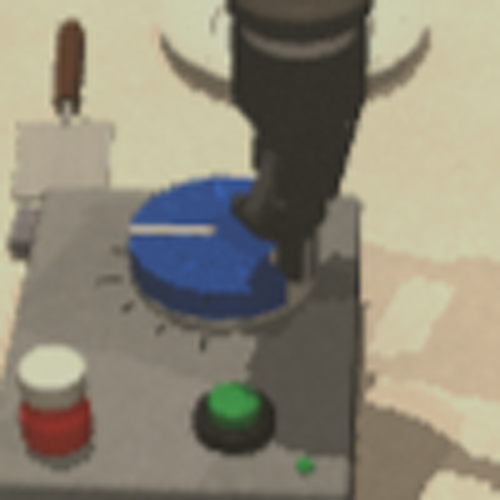

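apply_moves --moves '[[[0,0.0005,0.0015,0,0,0,-2],[0,0.001,0.003,0,0,0,-4],[0,0.0015,0.0035,0,0,0,-5],[0,0.0015,0.0035,0,0,0,-5],[0,0.0015,0.0035,0,0,0,-5]]]'

```text
t: 9.25
tcp_pos: [0.4981, -0.051, 0.0561]
eef_rot: [-0.002, 0.979, -0.202, 0.001]
force: [0.2, -0.1, 0.5]
finger_gap: 0.0001
```

```bash

python3 -c "
from h import *
pang(tag='d7')
plan([-180])"
```

```text
side 37 [ 0.5711 -0.0776] dir -8.4 ang -14.6 rmin/max 0.008 0.052
side 29 [ 0.5023 -0.0483] dir 60.7 ang 151.4 rmin/max 0.033 0.053
t 9.3 [ 0.4981 -0.051   0.0561] yaw -23.4 th 156.7 F [-0.4  0.5  0.3]
-180 [-0.0041 -0.019 ] dz -0.0001 turn 23.4
```

View pics/d7.png

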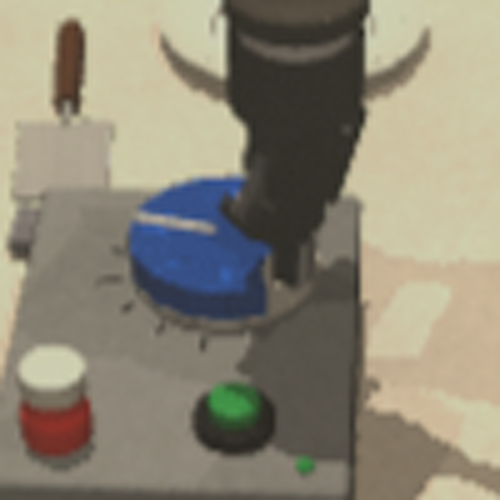

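apply_moves --moves '[[[0,-0.001,-0.001,0.015,0,0,0],[0,-0.001,-0.001,0.04,0,0,0],[0,-0.001,-0.001,0.075,0,0,3],[0,-0.001,0.02,0.11,0,0,10],[0,0.005,0.05,0.13,0,0,18]]]'

```text
t: 9.8
tcp_pos: [0.5037, -0.0017, 0.189]
eef_rot: [-0.001, 0.999, -0.045, 0.002]
force: [0.5, -0.1, -0.6]
finger_gap: -0.0002
```

```bash

python3 - <<'E'
from h import *
pang(tag='d8')
plan([-180])
for n in("top","side"):
    F=np.load(n+"0.npy",allow_pickle=True).item()
    hsv=cv2.cvtColor(F["img"],cv2.COLOR_RGB2HSV); C=cloud(F)
    P,rr,an,_=ptr(F,c=(.515,.068),z=.098)
    m=(hsv[...,0]>=50)&(hsv[...,0]<=75)&(hsv[...,1]>110)&(rr<.025)
    v=hsv[...,2]; print(n,m.sum(),np.percentile(v[m],[10,50,90]))
    q=P[m][:,:2]; print("mean",q.mean(0).round(4),"box",q.min(0).round(4),q.max(0).round(4),cv2.minEnclosingCircle(q.astype(np.float32)),np.percentile(C[m][:,2],[25,50,75,90]))
E
```

```text
side 37 [ 0.5711 -0.0776] dir -8.4 ang -14.6 rmin/max 0.008 0.052
t 9.85 [0.5057 0.0027 0.1915] yaw -4.6 th 116.5 F [0.9 2.9 2.4]
-180 [-0.0117 -0.0727] dz -0.1355 turn 4.6
top 93 [50.4 88.  99. ]
mean [0.5158 0.0646] box [0.4998 0.0506] [0.5305 0.0809] ((0.5154585838317871, 0.0644715204834938), 0.01673111692070961) [0.09133801 0.09533686 0.09734816 0.0996138 ]
side 56 [104.  132.  134.5]
mean [0.5152 0.0708] box [0.5025 0.0576] [0.528  0.0833] ((0.5150178074836731, 0.07080032676458359), 0.013639095239341259) [0.09703616 0.09852385 0.09985706 0.10056687]
```

View pics/d8.png

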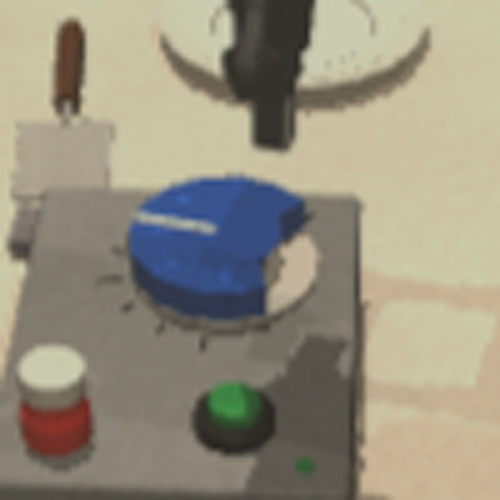

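apply_moves --moves '[[[0,0.005,0.025,0,0,0,2],[0,0.01,0.055,0,0,0,4],[0,0.01,0.065,-0.04,0,0,5],[0,0.01,0.065,-0.085,0,0,5],[0,0.01,0.065,-0.106,0,0,5]]]'

```text
t: 10.35
tcp_pos: [0.5133, 0.0682, 0.082]
eef_rot: [-0.003, 1.0, 0.004, 0.002]
force: [-0.9, -0.4, 0.4]
finger_gap: 0.0002
```

apply_moves --moves '[[[0,0,0,-0.004,0,0,0],[0,0,0,-0.006,0,0,0],[0,0,0,-0.006,0,0,0],[0,0,0,-0.006,0,0,0],[0,0,0,-0.006,0,0,0]]]'

```text
t: 10.85
tcp_pos: [0.5142, 0.0681, 0.0772]
eef_rot: [-0.003, 1.0, 0.004, 0.003]
force: [0.8, 0.5, -0.1]
finger_gap: 0.0
```

```bash

python3 - <<'E'
from h import *
pang(tag='b1')
s=r.sense(); print(s["t"],s["tcp_pos"],s["force"])
E
```

```text
side 22 [ 0.5801 -0.0784] dir -12.4 ang -12.4 rmin/max 0.023 0.052
10.9 [0.51399146 0.06807892 0.07699173] [-0.07609926  0.64096697  0.71743616]
```

View pics/b1.png

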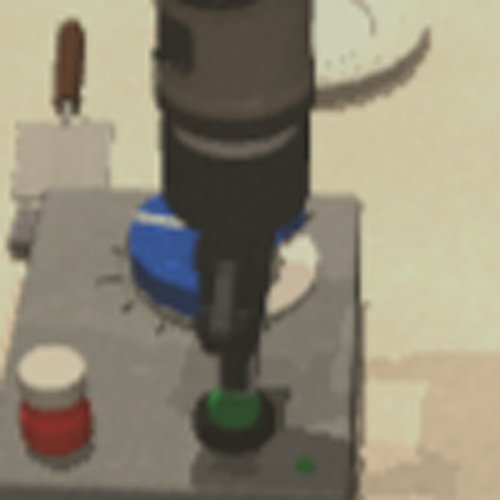

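apply_moves --moves '[[[0,0.001,0,-0.005,0,0,0],[0,0.001,0,-0.01,0,0,0],[0,0.001,0,-0.013,0,0,0],[0,0.001,0,-0.015,0,0,0],[0,0.001,0,-0.015,0,0,0]]]'

```text
t: 11.4
tcp_pos: [0.5152, 0.0681, 0.062]
eef_rot: [-0.003, 1.0, 0.004, 0.003]
force: [0.1, -0.5, 4.5]
finger_gap: 0.0001
```

apply_moves --moves '[[[0,0,0,-0.001,0,0,0],[0,0,0,-0.002,0,0,0],[0,0,0,-0.003,0,0,0],[0,0,0,-0.003,0,0,0],[0,0,0,-0.003,0,0,0]]]'

```text
t: 11.9
tcp_pos: [0.5154, 0.0681, 0.0605]
eef_rot: [-0.003, 1.0, 0.004, 0.003]
force: [-4.1, 0.7, 16.3]
finger_gap: 0.0004
```

```bash

python3 - <<'E'
from h import *
s=r.sense(); print(s["t"],s["tcp_pos"],s["force"])
f=grab_frame("side"); save("b2.png",cv2.resize(f["img"][205:255,290:345],None,fx=10,fy=10,interpolation=cv2.INTER_NEAREST))
f=grab_frame("top"); save("t2.png",cv2.resize(f["img"][130:260,230:400],None,fx=4,fy=4,interpolation=cv2.INTER_CUBIC))
E
```

```text
11.9 [0.51535434 0.06805977 0.06048725] [-4.1433367   0.69323353 16.27681789]
```

View pics/b2.png

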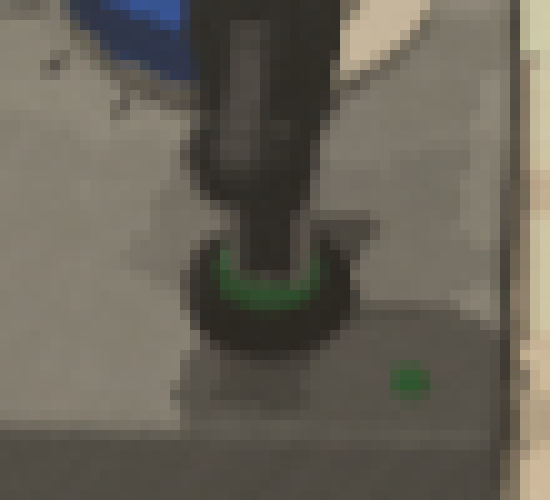

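apply_moves --moves '[[[0,0,0,0.001,0,0,0],[0,0,0,0.002,0,0,0],[0,0,0,0.0025,0,0,0],[0,0,0,0.0025,0,0,0],[0,0,0,0.0025,0,0,0]]]'

```text
t: 12.5
tcp_pos: [0.5153, 0.068, 0.0628]
eef_rot: [-0.003, 1.0, 0.004, 0.003]
force: [-0.5, -0.0, 2.9]
finger_gap: 0.0003
```

apply_moves --moves '[[[0,0,0,0.001,0,0,0],[0,0,0,0.002,0,0,0],[0,0,0,0.002,0,0,0],[0,0,0,0.002,0,0,0],[0,0,0,0.002,0,0,0]]]'

```text
t: 13.0
tcp_pos: [0.5152, 0.068, 0.0647]
eef_rot: [-0.003, 1.0, 0.004, 0.003]
force: [-0.2, -0.1, 2.4]
finger_gap: -0.0001
```

apply_moves --moves '[[[0,0,0,0.001,0,0,0],[0,0,0,0.0015,0,0,0],[0,0,0,0.0015,0,0,0],[0,0,0,0.0015,0,0,0],[0,0,0,0.0015,0,0,0]]]'

```text
t: 13.5
tcp_pos: [0.5152, 0.068, 0.0662]
eef_rot: [-0.003, 1.0, 0.004, 0.003]
force: [1.5, -0.8, 1.5]
finger_gap: 0.0001
```

apply_moves --moves '[[[0,0,0,0.001,0,0,0],[0,0,0,0.0015,0,0,0],[0,0,0,0.0015,0,0,0],[0,0,0,0.0015,0,0,0],[0,0,0,0.0015,0,0,0]]]'

```text
t: 14.0
tcp_pos: [0.5151, 0.0681, 0.0676]
eef_rot: [-0.003, 1.0, 0.004, 0.003]
force: [0.5, -0.6, 0.1]
finger_gap: -0.0001
```

apply_moves --moves '[[[0,0,0,0.02,0,0,0],[0,0,0,0.06,0,0,0],[0,0,0,0.11,0,0,0],[0,0,0,0.155,0,0,0],[0,-0.01,0.0,0.2,0,0,0]]]'

```text
t: 14.5
tcp_pos: [0.5053, 0.068, 0.2694]
eef_rot: [-0.003, 1.0, 0.004, 0.003]
force: [1.1, 0.2, 0.3]
finger_gap: -0.0004
```

apply_moves --moves '[[[0,-0.03,0.03,0.02,0,0,0],[0,-0.06,0.06,0.02,0,0,0],[0,-0.09,0.1,0.02,0,0,0],[0,-0.11,0.13,0.02,0,0,0],[0,-0.11,0.13,0.02,0,0,0]]]'

```text
t: 15.0
tcp_pos: [0.3928, 0.2008, 0.2899]
eef_rot: [-0.003, 1.0, 0.006, 0.003]
force: [-0.0, -0.9, -0.3]
finger_gap: -0.0003
```

```bash

python3 - <<'E'
from h import *
pang("side",tag='e1'); pang("top")
s=r.sense(); print(s["t"],s["tcp_pos"],s["force"],abs(s["joint_vel"]).max())
f=grab_frame("side"); save("es.png",f["img"])
g=grab_frame("top"); save("et.png",g["img"])
for n,F in(("side",f),("top",g)):
    A=np.load(n+"0.npy",allow_pickle=True).item()
    hsv=[cv2.cvtColor(x["img"],cv2.COLOR_RGB2HSV) for x in(A,F)]
    for x,h in zip((A,F),hsv):
        P,rr,an,_=ptr(x,c=(.5155,.068),z=.098); C=cloud(x)
        m=(h[...,0]>=50)&(h[...,0]<=75)&(h[...,1]>110)&(rr<.025)
        print(n,"button",m.sum(),np.median(C[m][:,2]).round(4),np.percentile(C[m][:,2],80).round(4))
E
```

```text
side 37 [ 0.5711 -0.0776] dir -8.4 ang -14.6 rmin/max 0.008 0.052
side 8 [ 0.5041 -0.0922] dir 68.8 ang -149.7 rmin/max 0.038 0.051
top 39 [ 0.5706 -0.0776] dir -5.5 ang -14.9 rmin/max 0.009 0.053
15.1 [0.3950097  0.19842223 0.28960611] [0.97183871 0.43799262 0.3455218 ] 0.03787587501572256
side button 56 0.0985 0.1
side button 56 0.0984 0.1002
top button 93 0.0953 0.0976
top button 89 0.0951 0.0982
```

View pics/es.png

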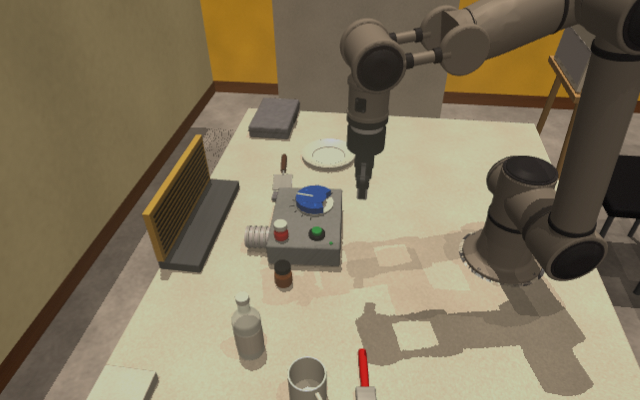

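View pics/et.png

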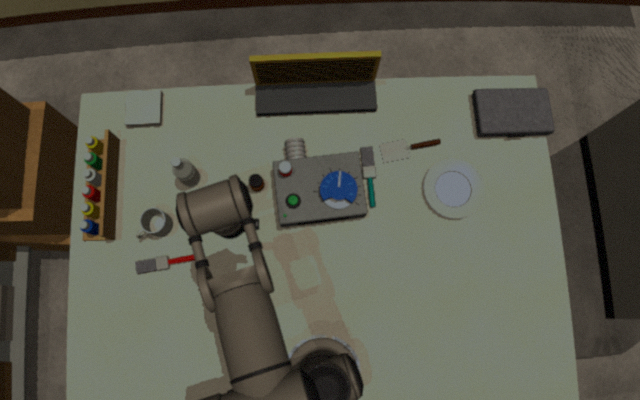

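```bash
python3 -c "
from h import *
print(job.hand_in())"
```

```text
the job is handed in; nothing more can be done
None
```

I pushed the dial four clicks clockwise with the shut fingertips in its notch, then pressed the green button and let it come up. I finished well clear of the unit and handed in at about 15 s.

- **Dial:** the pointer line turned from about 88.9° to −8.4° in the side camera, and from about 91° to −5.5° in the top camera. That is roughly 97° where four clicks are 96°, so the tip moved about 75 mm (70–78.4 mm wanted). The two cameras disagree by 1–3° on absolute angle. The force readings I took on the dial, at the end of each move, were 2 N or less.
- **Button:** it bottomed at about 16 N. The force was back to zero about 7 mm higher, which fits the 6 mm travel given a little extra press at the bottom. Afterwards its top was back at the starting height in both views.
- **Bystanders:** by eye, the before and after pictures show them all where they were. I did not measure each one.
- **Disagreement:** the cameras put the real fingertip about 34 mm above the reported TCP. I worked from the camera height, going down in small steps with force checks. Contact with the button near a TCP height of 67 mm agreed with it.

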